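# Wind the lampshade slide to its post

## Task

Two small bench slides stand on the steel table, each with a crank sitting loose on its square shaft. On the slide that carries the cone-shaped lampshade, grip the crank's upright handle and wind it, several full turns clockwise seen from above, until the pointer fin on the carriage stands level with the upright post beside the rail, then let go, leaving the crank sitting on its shaft. Do not lift the crank off, do not touch the shade or its carriage, and leave the other slide's crank alone.

Things in the scene. Friction and masses are not known exactly. Their poses are not given: they have to be found in the camera images.
- crank: Loose dark steel crank (0.25 kg) on the shaft atop the grey gearbox of the slide with the lampshade. Hub 42 x 42 x 22 mm, its 18 mm square through-hole on a 16 mm square shaft (7 degrees of play); comes off if lifted 22 mm. Origin: centre of hub's underside, on the vertical shaft axis, 70 mm above the table; x along the arm to the handle, z up. Clockwise from above: carriage moves +x, 20 mm a turn.
- handle (a point): Mid-height of that crank's handle, 119 mm above the table: an upright black cylinder, 24 mm across, 52 mm tall, its axis 60 mm from the shaft axis; the arm's top is 27 mm below this point. The sleeve spins freely, so a gripper holding it need not turn as it goes round the 60 mm circle. Turning takes 2 to 3 N; the shaft stays where it is left.
- carriage: Aluminium carriage, 70 x 75 x 24 mm, carrying the grey-green cone lampshade (104 mm across, top 137 mm above the table). Origin: centre of the block, 41 mm above the table; x along the rail away from the gearbox, y to its left. Starts 155 mm from the shaft axis; travel 80 mm. An 8 mm thick pointer fin sticks out on its +y side, at the origin's x, to y = 85 mm.
- post: Fixed steel upright, 12 x 12 mm, top 76 mm above the table, on a small foot on the same slide's bed, 100 mm to the +y side of the rail's centre line. Origin: centre of the foot's underside, 12 mm above the table; axes parallel to the carriage's. The fin is level with it when the carriage's origin has the same x along the rail; it starts 40 to 58 mm short.
- other_handle (a point): Bystander, leave alone: mid-height of the handle of the other crank, of the same shape, on the other slide, which carries a flat round lamp foot (96 mm disc with a short stem).
There are look-alikes about, which are no part of the job. What is shaped like the crank but yellow is not meant.

How it is judged:
By the outcome, as a careful person would: the job done as asked, in the order asked, and still so for the second after the job is handed in, with the robot touching nothing.
It also fails if it takes over 72 s, if anything falls off the work surface, if the arm or the gripper's body presses on something with over 40 N, if the wrist force passes 120 N, or if a joint passes its speed limit or range.

## Robot

A 6-joint arm with a two-finger parallel gripper is mounted at the origin on the work surface. World frame = base frame: x ahead of the robot, y to its left, z up, the work surface at z = 0. Lengths are in m, angles in rad, forces in N, time in s.
With the tool pointing down it reaches from about 0.375 to 0.975 m from the base axis. Payload 3.8 kg.
Tool frame: the origin (TCP) lies at the very end of the fingers, on their centre line; the grasp point (between the pads) lies 19 mm behind it (bot.grip_point_offset is the distance from the TCP to the grasp point, in m); z points along the fingers, x is the direction in which the jaws open and shut, and the axes are right-handed (so a half turn about z gives the same grasp; the last joint's range is limited). The gripper opens to 85 mm and grips with 20 to 120 N. Pads are 22 mm wide; open, the fingers measure 114 mm over their backs; the gripper's body (76 mm by 85 mm) begins 54 mm behind the grasp point. The pads swing forward as they close: fully open they stand 13 mm farther back than shut.
Start: joints at [1.256, 0.264, 1.604, -0, 1.274, -0.037], TCP at [0.185, 0.649, 0.207] pointing down, gripper open.
Joint ranges: [-2.63, 2.63], [-0.94, 2.18], [0.31, 2.57], [-1.31, 4.45], [0, 2.66], [-2.55, 2.55]. Speed limits (rad/s): [2.57, 2.57, 3.14, 3.14, 3.14, 3.14].

## Interface

Orientations are given as a rotation vector (axis times angle).
In Python, from workcell import bot, read_camera gives the robot as it stands.
- The arm moves only by the tool arm_command, never from a script. Its argument "rows" is a list of rows, each an object with "delta_rot": the turn, a rotation vector about the tool's x, y, z in rad, a list of three; "xyz": the shift along the tool's x, y, z in m, a list of three; "gripper": the finger opening in m, from 0 to 0.0854. A call has 1 to 12 rows; each row shifts and turns the commanded pose from where the row before left it, along the tool's axes as they then stand; what a row does not reach is not made up. A row lasts 1/10 s, in which the tool goes at most 50 mm and 8.59 degrees, less where a joint would pass 70% of its speed; a pose out of reach is approached as far as the arm can. A call is refused whole if a number of a shift passes 0.05 or a number of a turn 0.15, either way. A call with a gripper value outside its range is refused whole. The fingers move at their own pace and stop on an object; "force" is the grip in N (left out, the last holds). Time passes only in rows, so rows that do not move let the fingers close. It gives the time, the measured TCP pose, the force and the opening at its end, in the units of the state.
- bot.read_state(): the state, without advancing time (a new reading comes with each control period).
- read_camera(name): name is "side" or "top" or "wrist"; returns a dict with "pixels" (400x640x3 uint8, red, green, blue), "range_z" (400x640 float32, m along the optical axis (not along the pixel's ray), 0 where there is no reading), "intrinsics" (3x3 intrinsics, pixels), "camera_from_world" (4x4, takes a point from world to camera coordinates). Camera axes: x right, y up, looking along -z (the intrinsics and any distortion apply to the point x, -y, -z); pixel columns grow to the right and rows downward; lengths in m; the calibration is good to about 2 mm. A picture is of the moment at which its call begins.
- bot.finish_job(): hands the job in, once; it reports no verdict.
The state is a dict: "time": time; "q": joint angles; "joint_vel": joint speeds; "joint_torque": joint torques, N m; "tool_pos": TCP position; "tcp_rot": TCP orientation; "wrist_force": force on the tool from outside, world axes, zero at the start; "torque": the same for the moment, N m; "width": opening from 0.0 (shut) to 1.0 (fully open).
Only numpy, scipy, OpenCV 4.12 (cv2) and the standard library are available. Lean on these libraries where they do the work, as an engineer would, in place of code of your own. Each camera call takes 0.05 s, during which the arm holds its last target.

## Working session

There is one attempt and no reset: what is moved stays moved. The work goes in short steps, Python scripts to look and compute and a tool call to move; the robot and the scene stay as the last step left them, time stands still between calls to the robot, and variables do not carry over. Pictures are saved under pics/ and viewed, and the job is handed in when it is done.

Besides the shell and the picture viewer there is one more tool, called after "Request:" as name(argument=value, ...), one argument or row to a line, values as JSON. arm_command: Moves the arm, as the interface text tells. Its arguments: {"type":"object","properties":{"rows":{"type":"array","items":{"type":"object","properties":{"delta_rot":{"type":"array","items":{"type":"number"}},"xyz":{"type":"array","items":{"type":"number"}},"gripper":{"type":"number"}}}},"force":{"type":"number"}},"required":["rows"]}

```bash
mkdir -p pics; ls
python3 - <<'E'
from workcell import bot, read_camera
import cv2,numpy as np
for n in ["side","top","wrist"]:
    c=read_camera(n); np.savez(f"{n}0.npz",**c)
    cv2.imwrite(f"pics/{n}0.png",c["pixels"][:,:,::-1]); print(n,c["intrinsics"].tolist(),np.round(c["camera_from_world"],3).tolist())
print(bot.read_state(), bot.grip_point_offset)
E
```

```text
pics
side [[400.92662014096015, 0.0, 316.2002327316598], [0.0, 400.92662014096015, 207.19404413247463], [0.0, 0.0, 1.0]] [[0.969, -0.249, 0.007, -0.477], [0.148, 0.601, 0.785, -0.2], [-0.199, -0.76, 0.619, -0.903], [0.0, 0.0, 0.0, 1.0]]
top [[422.2945160086633, 0.0, 316.95569511830666], [0.0, 422.2945160086633, 196.9693819857826], [0.0, 0.0, 1.0]] [[0.022, -0.999, 0.034, 0.051], [0.994, 0.025, 0.106, -0.501], [-0.107, 0.032, 0.994, -0.882], [0.0, 0.0, 0.0, 1.0]]
wrist [[288.04262406092334, 0.0, 316.8378245451033], [0.0, 288.04262406092334, 196.0758383313957], [0.0, 0.0, 1.0]] [[0.274, 0.962, -0.003, -0.673], [-0.909, 0.258, -0.327, 0.042], [-0.313, 0.092, 0.945, -0.382], [0.0, 0.0, 0.0, 1.0]]
{'time': 0.15, 'q': array([ 1.25608767e+00,  2.64616360e-01,  1.60510887e+00,  2.35198982e-05,
        1.27371013e+00, -3.69025459e-02]), 'joint_vel': array([-8.53186612e-04, -2.48291608e-03, -3.28970928e-03,  3.60685915e-04,
        3.67603721e-04,  9.94205259e-06]), 'joint_torque': array([-6.88408954e-05, -5.15902877e+01, -3.67958879e+01, -6.93543143e-05,
        8.07249831e-03,  3.97447707e-05]), 'tool_pos': array([0.18491397, 0.64851371, 0.20619741]), 'tcp_rot': array([ 2.50679772e+00,  1.89183824e+00, -2.39259767e-03]), 'wrist_force': array([-0.40671539,  0.42395071,  0.33328416]), 'torque': array([-0.02546285, -0.05745593,  0.02769877]), 'width': 1.0006504800959342} 0.0187
```

View pics/top0.png

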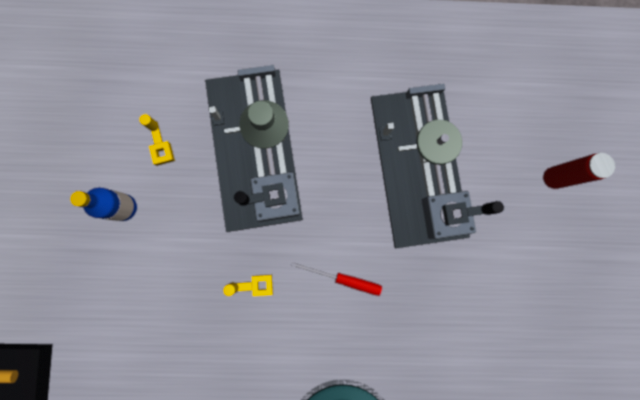

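View pics/side0.png

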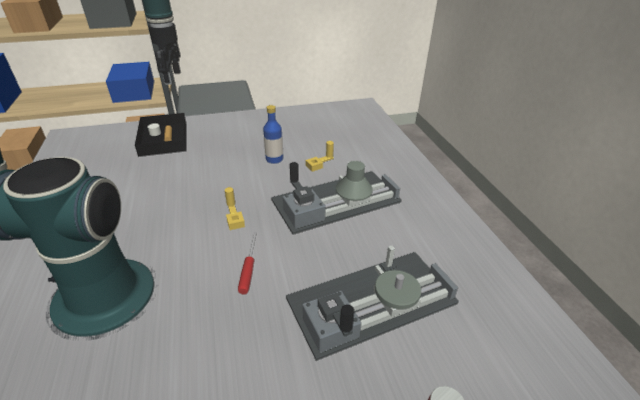

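View pics/wrist0.png

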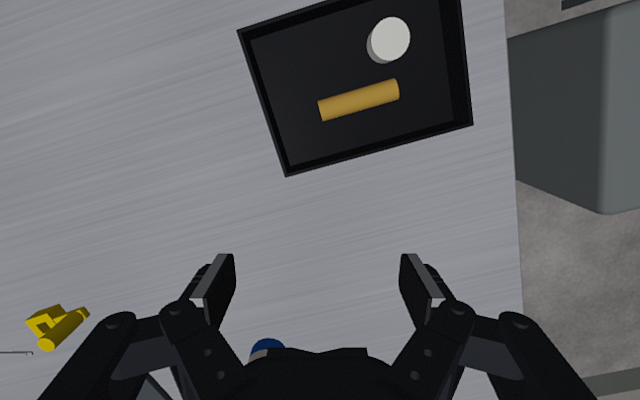

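Candidates in the top view: the shade slide's black handle at (241,198) with hub (274,196); the disc slide's black handle at (492,208), which is the bystander; and yellow look-alikes at (148,121) and (230,289). I choose (241,198), since it is on the slide with the cone. Next is a close crop.

```bash
python3 - <<'E'
import cv2,numpy as np
a=cv2.imread("pics/top0.png")[60:240,195:315]; a=cv2.resize(a,None,fx=3.3,fy=3.3,interpolation=cv2.INTER_CUBIC)
b=cv2.imread("pics/side0.png")[140:240,260:410]; b=cv2.resize(b,None,fx=2.6,fy=2.6,interpolation=cv2.INTER_CUBIC)
c=np.zeros((600,800,3),np.uint8); c[:a.shape[0],:a.shape[1]]=a; c[:b.shape[0],400:400+b.shape[1]]=b[:, :400]
cv2.imwrite("pics/crop0.png",c)
E
cat > h.py <<'E'
import numpy as np,cv2
def ray(c,u,v,z):
    K=c["intrinsics"];T=c["camera_from_world"];R=T[:3,:3];o=-R.T@T[:3,3]
    d=R.T@np.array([(u-K[0,2])/K[0,0],-(v-K[1,2])/K[1,1],-1.])
    return o+d*(z-o[2])/d[2]
def proj(c,p):
    K=c["intrinsics"];T=c["camera_from_world"];q=T[:3,:3]@np.asarray(p)+T[:3,3]
    return K[0,2]+K[0,0]*q[0]/-q[2], K[1,2]+K[1,1]*(-q[1])/-q[2]
E
```

```text
(no output)
```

View pics/crop0.png

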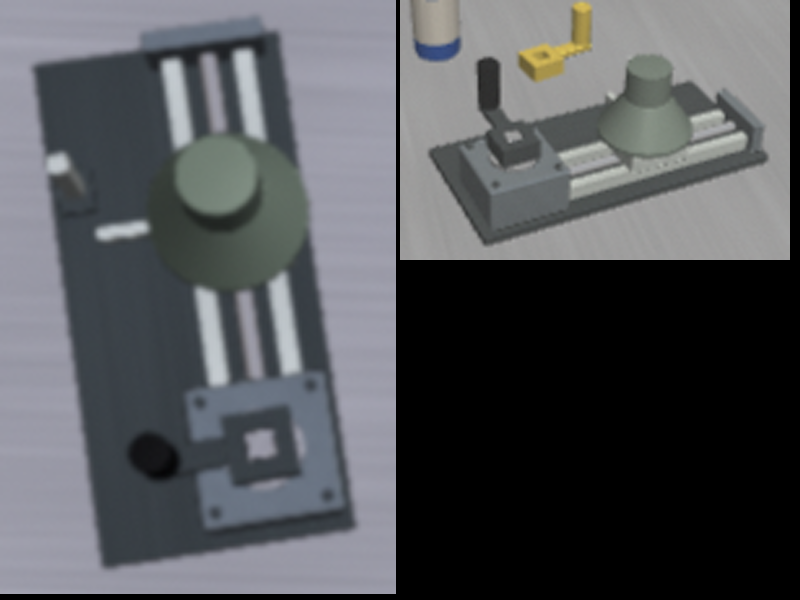

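Run:
```python
from h import *
for n in ["top","side"]:
    c=dict(np.load(f"{n}0.npz")); D=c["range_z"];K=c["intrinsics"];T=c["camera_from_world"]
    v,u=np.mgrid[:400,:640]; P=np.stack([(u-K[0,2])/K[0,0]*D,-(v-K[1,2])/K[1,1]*D,-D],-1)
    W=(P-T[:3,3])@T[:3,:3]; W[D==0]=np.nan
    np.save(n+"W.npy",W)
    c0=ray(dict(np.load("top0.npz")),262,145,0.03)
    near=(np.hypot(W[...,0]-c0[0],W[...,1]-c0[1])<.25)
    print(n,c0)
    g=c["pixels"].max(-1)
    m=near&(W[...,2]>.1)&(g<60)
    p=W[m]; print("handle",m.sum(),p.min(0),p.max(0),np.median(p,0))
    if n=="top":
        t=p[p[:,2]>p[:,2].max()-.006]; print("top disc",len(t),t.mean(0),cv2.minEnclosingCircle(t[:,:2].astype(np.float32)))
    for lo,hi,nm in [(.08,.1,'hub'),(.06,.08,'box/post'),(.125,.142,'shade top')]:
        m=near&(W[...,2]>lo)&(W[...,2]<hi)
        k,l,s,ce=cv2.connectedComponentsWithStats(m.astype(np.uint8))
        for i in range(1,k):
            if s[i,4]>6:
                q=W[l==i]; print(nm,s[i],q.mean(0).round(4),np.ptp(q,0).round(3))
c=dict(np.load("top0.npz"))
f=lambda x,y,z: ray(c,195+x/3.3-.35,60+y/3.3-.35,z).round(4)
print("hub",f(261,445,.092)); print("handletop",f(150,453,.145))
for q in [(188,393),(322,373),(343,508),(207,530)]: print("box",f(*q,.066))
print("bed",[f(*q,.012) for q in [(36,66),(278,32),(354,527),(104,568)]])
print("post top",f(60,164,.076),"fin tip",f(97,234,.041),"shade top",f(218,176,.137))
```

```text
top [0.60893498 0.18408172 0.03      ]
handle 249 [0.47251042 0.15804447 0.10040615] [0.64023417 0.22291038 0.14852898] [0.48754103 0.20382583 0.13949579]
top disc 114 [0.48414142 0.21062679 0.14461065] ((0.4841788411140442, 0.210701584815979), 0.011839820072054863)
hub [244 103  37  36 452] [0.6357 0.1761 0.0886] [0.074 0.074 0.02 ]
hub [247 182  39  25 596] [0.4947 0.1608 0.0912] [0.048 0.076 0.019]
box/post [239 100  49  48 723] [0.6351 0.1754 0.0695] [0.101 0.101 0.02 ]
box/post [209 106   8   9  52] [0.6703 0.285  0.0723] [0.013 0.013 0.018]
box/post [139 114  13  12 124] [0.6454 0.42   0.0724] [0.022 0.022 0.016]
box/post [ 250  172   49   48 1302] [0.4955 0.1492 0.0639] [0.099 0.101 0.02 ]
shade top [248 100  25  26 504] [0.6478 0.1798 0.1346] [0.051 0.046 0.014]
shade top [239 195   8   9  17] [0.4782 0.2038 0.1344] [0.016 0.013 0.012]
side [0.60893498 0.18408172 0.03      ]
handle 138 [0.4721368  0.19646477 0.10062519] [0.49196822 0.22121816 0.14898644] [0.48167146 0.20340235 0.12895544]
hub [341 176  28  16 257] [0.6409 0.1606 0.0892] [0.077 0.063 0.02 ]
hub [290 180  25  23 302] [0.4937 0.158  0.0922] [0.05  0.094 0.019]
box/post [327 141   7   8  47] [0.6455 0.4173 0.0719] [0.022 0.021 0.018]
box/post [336 181  37  19 342] [0.6378 0.1523 0.0698] [0.101 0.079 0.02 ]
box/post [283 189  43  27 540] [0.4919 0.1373 0.067 ] [0.102 0.101 0.02 ]
shade top [347 161  18  14 201] [0.6462 0.1751 0.1357] [0.048 0.051 0.016]
shade top [290 167   9   7  49] [0.4823 0.2039 0.1333] [0.023 0.011 0.017]
hub [0.4952 0.1509 0.092 ]
handletop [0.4831 0.2092 0.145 ]
box [0.5294 0.1991 0.066 ]
box [0.5443 0.1162 0.066 ]
box [0.4601 0.1009 0.066 ]
box [0.4445 0.1842 0.066 ]
bed [array([0.7578, 0.3165, 0.012 ]), array([0.7876, 0.1542, 0.012 ]), array([0.4514, 0.0939, 0.012 ]), array([0.4209, 0.2559, 0.012 ])]
post top [0.6701 0.2828 0.076 ] fin tip [0.6354 0.2647 0.041 ] shade top [0.6468 0.1778 0.137 ]
```

Run:
```python
from h import *
W=np.load("topW.npy"); p=W[180:225,65:140].reshape(-1,3); p=p[p[:,2]>.03]; print("bottle",p.min(0),p.max(0))
p=np.load("sideW.npy")[105:165,262:286].reshape(-1,3);p=p[p[:,2]>.03]; print("bottle side",np.nanpercentile(p,[2,98],axis=0))
from workcell import bot
from scipy.spatial.transform import Rotation as R
s=bot.read_state(); r=R.from_rotvec(s["tcp_rot"]).as_matrix(); print(np.degrees(np.arctan2(r[1,0],r[0,0])), r.round(4).tolist())
c=dict(np.load("wrist0.npz"));T=c["camera_from_world"]; print("cam",-T[:3,:3].T@T[:3,3])
```

```text
bottle [0.43990296 0.45084506 0.03027224] [0.49889358 0.50398028 0.19304595]
bottle side [[0.4409486  0.45171018 0.03316704]
 [0.49610196 0.48442626 0.19259457]]
74.08249141596875 [[0.2743, 0.9617, -0.0006], [0.9617, -0.2743, -0.0017], [-0.0018, -0.0001, -1.0]]
cam [0.10283631 0.67158234 0.37269331]
```

Request:
arm_command(
  rows=[
    {"xyz": [0,0,-0.05],"delta_rot": [0,0,-0.15]},
    {"xyz": [0,0,-0.05],"delta_rot": [0,0,-0.15]},
    {"xyz": [0,0,-0.05],"delta_rot": [0,0,-0.15]},
    {"xyz": [0,0,0],"delta_rot": [0,0,0]},
  ],
)

```text
invalid input
```

Request:
arm_command(
  rows=[
    {"xyz": [0,0,-0.05],"delta_rot": [0,0,-0.149],"gripper": 0.06},
    {"xyz": [0,0,-0.05],"delta_rot": [0,0,-0.149],"gripper": 0.06},
    {"xyz": [0,0,-0.05],"delta_rot": [0,0,-0.149],"gripper": 0.06},
    {"xyz": [0,0,0],"delta_rot": [0,0,0],"gripper": 0.06},
  ],
  force=25,
)

```text
time: 0.55
tool_pos: [0.1861, 0.6524, 0.3679]
tcp_rot: [-2.019, -2.399, -0.023]
wrist_force: [0.2, 0.6, 0.8]
width: 0.705
```

```bash
cat > st.py <<'E'
from workcell import bot
from h import *
from scipy.spatial.transform import Rotation as R
s=bot.read_state(); r=R.from_rotvec(s["tcp_rot"]).as_matrix()
print("t",s["time"],"pos",s["tool_pos"].round(4),"az",np.degrees(np.arctan2(r[1,0],r[0,0])).round(2),"F",s["wrist_force"].round(1),"w",s["width"],"tilt",r[:,2].round(4))
S=np.array([.4950,.1507,0]); H=np.array([.4838,.2100,.124])
e=np.array([.984,.178]);n=np.array([-.178,.984])
d=s["tool_pos"]-S; g=s["tool_pos"]+0.0187*r[:,2]*0
print("rel shaft: along",(d[:2]@e).round(4),"left",(d[:2]@n).round(4))
print("tool-frame shift to handle grip",(r.T@(H-np.array([0,0,.0187])-s["tool_pos"])).round(4), "q6",s["q"][5].round(2))
E
python3 st.py
```

```text
t 0.55 pos [0.1861 0.6524 0.3679] az 99.85 F [0.2 0.6 0.8] w 0.7046532836630504 tilt [ 0.0048  0.015  -0.9999]
rel shaft: along -0.2146 left 0.5486
tool-frame shift to handle grip [-0.4904  0.2157  0.2574] q6 -0.49
```

Request:
arm_command(
  rows=[
    {"xyz": [-0.036,0.016,0],"delta_rot": [0,0,0],"gripper": 0.06},
    {"xyz": [-0.036,0.016,0],"delta_rot": [0,0,0],"gripper": 0.06},
    {"xyz": [-0.036,0.016,0],"delta_rot": [0,0,0],"gripper": 0.06},
    {"xyz": [-0.036,0.016,0],"delta_rot": [0,0,0],"gripper": 0.06},
    {"xyz": [-0.036,0.016,0],"delta_rot": [0,0,0],"gripper": 0.06},
    {"xyz": [-0.036,0.016,0],"delta_rot": [0,0,0],"gripper": 0.06},
    {"xyz": [-0.036,0.016,0],"delta_rot": [0,0,0],"gripper": 0.06},
    {"xyz": [-0.036,0.016,0],"delta_rot": [0,0,0],"gripper": 0.06},
    {"xyz": [-0.036,0.016,0],"delta_rot": [0,0,0],"gripper": 0.06},
    {"xyz": [-0.036,0.016,0],"delta_rot": [0,0,0],"gripper": 0.06},
    {"xyz": [-0.036,0.016,0],"delta_rot": [0,0,0],"gripper": 0.06},
    {"xyz": [0,0,0],"delta_rot": [0,0,0],"gripper": 0.06},
  ],
)

```text
time: 1.75
tool_pos: [0.4273, 0.2847, 0.3568]
tcp_rot: [2.032, 2.394, -0.002]
wrist_force: [-0.1, 0.1, 0.5]
width: 0.701
```

```bash
python3 st.py
```

```text
t 1.75 pos [0.4273 0.2847 0.3568] az 99.36 F [-0.1  0.1  0.5] w 0.7007365464315923 tilt [ 8.e-04 -2.e-03 -1.e+00]
rel shaft: along -0.0428 left 0.144
tool-frame shift to handle grip [-0.0824  0.0435  0.2517] q6 -1.19
```

Request:
arm_command(
  rows=[
    {"xyz": [-0.028,0.0145,0.02],"delta_rot": [0,0,-0.014],"gripper": 0.06},
    {"xyz": [-0.027,0.0145,0.02],"delta_rot": [0,0,0],"gripper": 0.06},
    {"xyz": [-0.027,0.0145,0.03],"delta_rot": [0,0,0],"gripper": 0.06},
    {"xyz": [0,0,0.03],"delta_rot": [0,0,0],"gripper": 0.06},
    {"xyz": [0,0,0.03],"delta_rot": [0,0,0],"gripper": 0.06},
    {"xyz": [0,0,0.03],"delta_rot": [0,0,0],"gripper": 0.06},
    {"xyz": [0,0,0],"delta_rot": [0,0,0],"gripper": 0.06},
    {"xyz": [0,0,0],"delta_rot": [0,0,0],"gripper": 0.06},
  ],
)

```text
time: 2.55
tool_pos: [0.482, 0.2158, 0.197]
tcp_rot: [-2.008, -2.415, 0.002]
wrist_force: [-0.0, -0.4, 0.8]
width: 0.703
```

```bash
python3 st.py
cat > pic.py <<'E'
import sys
from workcell import read_camera
from h import *
for n in sys.argv[2:]:
    c=read_camera(n); np.savez(f"{n}{sys.argv[1]}.npz",**c); cv2.imwrite(f"pics/{n}{sys.argv[1]}.png",c["pixels"][:,:,::-1])
E
python3 pic.py 1 wrist side
```

```text
t 2.55 pos [0.482  0.2158 0.197 ] az 100.51 F [-0.  -0.4  0.8] w 0.7033833541608704 tilt [-1.6e-03 -4.0e-04 -1.0e+00]
rel shaft: along -0.0012 left 0.0664
tool-frame shift to handle grip [-0.006   0.0009  0.0917] q6 -1.38
```

View pics/wrist1.png

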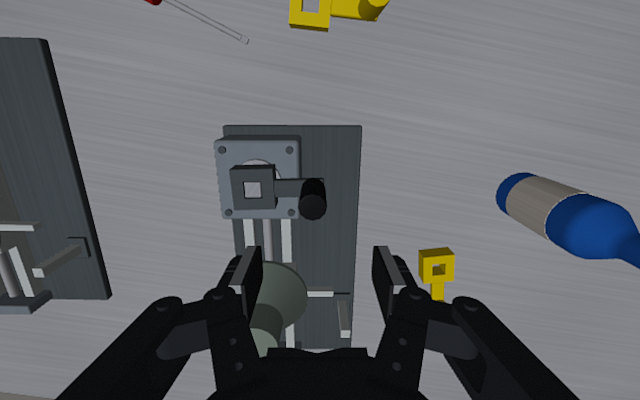

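View pics/side1.png

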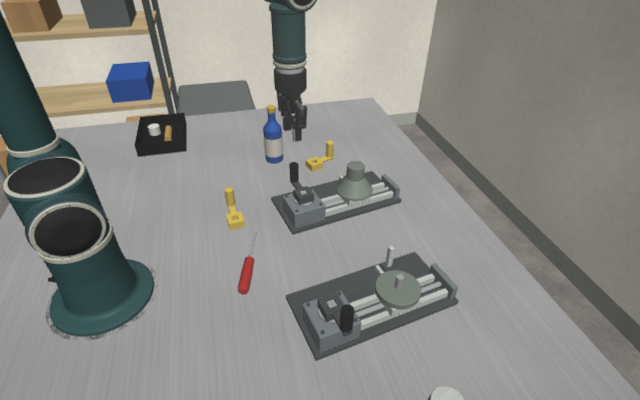

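Request:
arm_command(
  rows=[
    {"xyz": [-0.006,0.001,0.02],"delta_rot": [0,0,0.004],"gripper": 0.06},
    {"xyz": [0,0,0.03],"delta_rot": [0,0,0],"gripper": 0.06},
    {"xyz": [0,0,0.03],"delta_rot": [0,0,0],"gripper": 0.06},
    {"xyz": [0,0,0.012],"delta_rot": [0,0,0],"gripper": 0.06},
    {"xyz": [0,0,0],"delta_rot": [0,0,0],"gripper": 0.06},
    {"xyz": [0,0,0],"delta_rot": [0,0,0],"gripper": 0.06},
  ],
)

```text
time: 3.25
tool_pos: [0.4861, 0.2104, 0.1071]
tcp_rot: [2.013, 2.41, 0.004]
wrist_force: [-0.3, 0.8, -0.1]
width: 0.703
```

```bash
python3 st.py; 
python3 pic.py 2 wrist top
```

```text
t 3.25 pos [0.4861 0.2104 0.1071] az 100.28 F [-0.3  0.8 -0.1] w 0.7028809400615283 tilt [ 0.0025  0.001  -1.    ]
rel shaft: along 0.0018 left 0.0603
tool-frame shift to handle grip [ 0.     -0.0023  0.0018] q6 -1.39
```

View pics/wrist2.png

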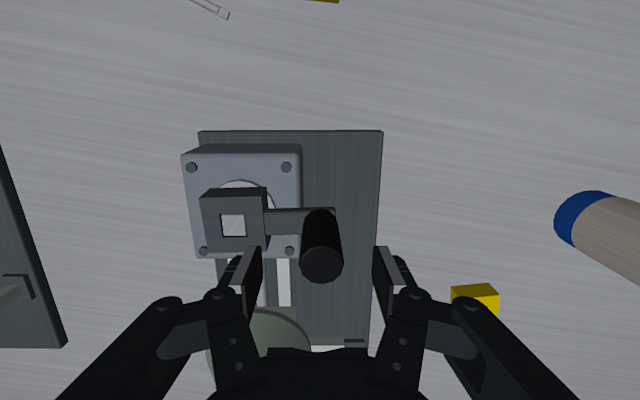

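View pics/top2.png

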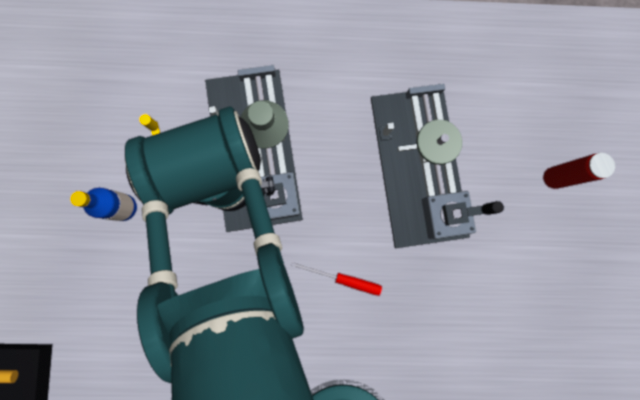

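Request:
arm_command(
  rows=[
    {"xyz": [0,-0.002,0],"delta_rot": [0,0,0],"gripper": 0.06},
    {"xyz": [0,0,0],"delta_rot": [0,0,0],"gripper": 0.015},
    {"xyz": [0,0,0],"delta_rot": [0,0,0],"gripper": 0.015},
    {"xyz": [0,0,0],"delta_rot": [0,0,0],"gripper": 0.015},
    {"xyz": [0,0,0],"delta_rot": [0,0,0],"gripper": 0.015},
    {"xyz": [0,0,0],"delta_rot": [0,0,0],"gripper": 0.015},
    {"xyz": [0,0,0],"delta_rot": [0,0,0],"gripper": 0.015},
  ],
  force=25,
)

```text
time: 4.05
tool_pos: [0.4832, 0.2108, 0.1062]
tcp_rot: [-2.014, -2.41, -0.004]
wrist_force: [-2.1, 4.2, 3.7]
width: 0.265
```

```bash
python3 st.py; 
python3 pic.py 3 wrist
```

```text
t 4.05 pos [0.4832 0.2108 0.1062] az 100.25 F [-2.1  4.2  3.7] w 0.2647380638790274 tilt [ 0.001   0.0026 -1.    ]
rel shaft: along -0.001 left 0.0613
tool-frame shift to handle grip [-0.0009  0.0005  0.0009] q6 -1.39
```

View pics/wrist3.png

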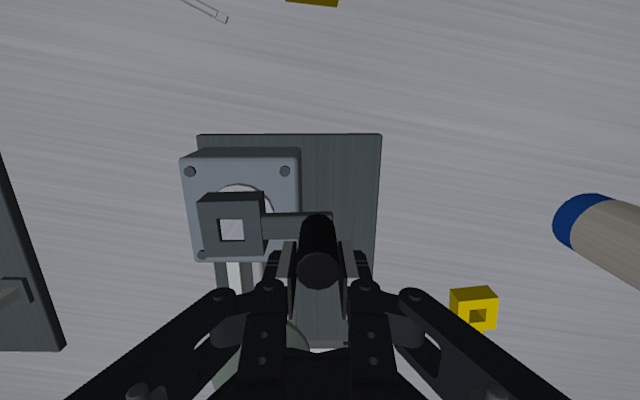

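Request:
arm_command(
  rows=[
    {"xyz": [-0.0009,0.0104,0],"delta_rot": [0,0,0],"gripper": 0.015},
    {"xyz": [-0.0027,0.0101,0],"delta_rot": [0,0,0],"gripper": 0.015},
    {"xyz": [-0.0044,0.0095,0],"delta_rot": [0,0,0],"gripper": 0.015},
    {"xyz": [-0.006,0.0086,0],"delta_rot": [0,0,0],"gripper": 0.015},
    {"xyz": [0,0,0],"delta_rot": [0,0,0],"gripper": 0.015},
  ],
)

```text
time: 4.6
tool_pos: [0.5256, 0.2042, 0.1065]
tcp_rot: [2.014, 2.41, 0.008]
wrist_force: [0.9, 5.0, 2.8]
width: 0.273
```

```bash
python3 st.py; 
python3 pic.py 4 wrist side
```

```text
t 4.6 pos [0.5256 0.2042 0.1065] az 100.23 F [0.9 5.  2.8] w 0.2730336457569273 tilt [ 0.0038  0.0035 -1.    ]
rel shaft: along 0.0397 left 0.0472
tool-frame shift to handle grip [ 0.0131 -0.0401  0.0011] q6 -1.43
```

View pics/wrist4.png

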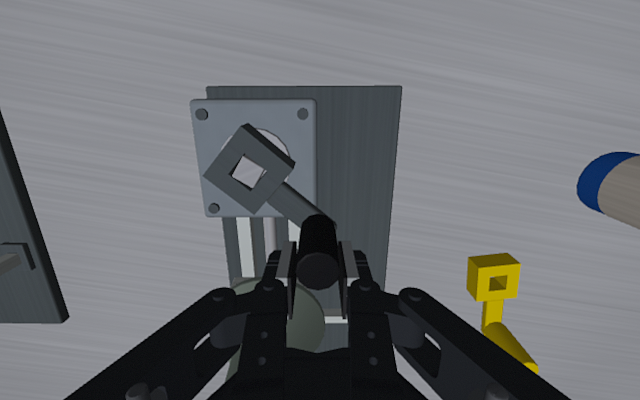

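Request:
arm_command(
  rows=[
    {"xyz": [-0.0066,0.0074,0],"delta_rot": [0,0,0],"gripper": 0.015},
    {"xyz": [-0.0086,0.006,0],"delta_rot": [0,0,0],"gripper": 0.015},
    {"xyz": [-0.0095,0.0044,0],"delta_rot": [0,0,0],"gripper": 0.015},
    {"xyz": [-0.0101,0.0027,0],"delta_rot": [0,0,0],"gripper": 0.015},
    {"xyz": [-0.0104,0.0009,0],"delta_rot": [0,0,0],"gripper": 0.015},
    {"xyz": [0,0,0],"delta_rot": [0,0,0],"gripper": 0.015},
  ],
)

```text
time: 5.3
tool_pos: [0.5543, 0.1611, 0.1063]
tcp_rot: [2.013, 2.408, 0.004]
wrist_force: [3.8, 0.4, 3.5]
width: 0.267
```

```bash
python3 st.py; 
python3 pic.py 5 wrist side
```

```text
t 5.3 pos [0.5543 0.1611 0.1063] az 100.22 F [3.8 0.4 3.5] w 0.2665909331361855 tilt [ 3.6e-03  1.0e-04 -1.0e+00]
rel shaft: along 0.0602 left -0.0003
tool-frame shift to handle grip [ 0.0606 -0.0607  0.0007] q6 -1.51
```

View pics/side5.png

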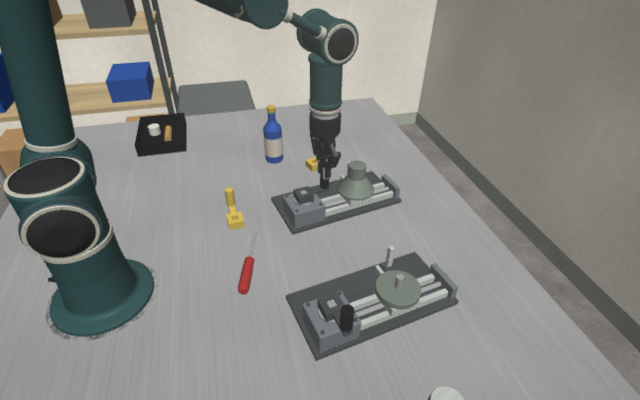

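View pics/wrist5.png

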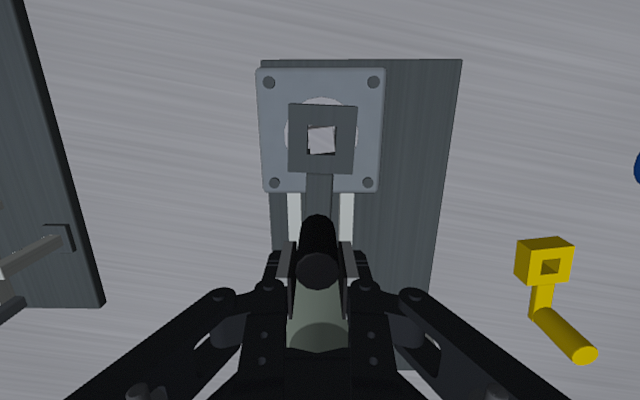

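Request:
arm_command(
  rows=[
    {"xyz": [-0.0104,-0.0009,0],"delta_rot": [0,0,0],"gripper": 0.015},
    {"xyz": [-0.0101,-0.0027,0],"delta_rot": [0,0,0],"gripper": 0.015},
    {"xyz": [-0.0095,-0.0044,0],"delta_rot": [0,0,0],"gripper": 0.015},
    {"xyz": [-0.0086,-0.006,0],"delta_rot": [0,0,0],"gripper": 0.015},
    {"xyz": [-0.0074,-0.0074,0],"delta_rot": [0,0,0],"gripper": 0.015},
    {"xyz": [-0.006,-0.0086,0],"delta_rot": [0,0,0],"gripper": 0.015},
    {"xyz": [-0.0044,-0.0095,0],"delta_rot": [0,0,0],"gripper": 0.015},
    {"xyz": [-0.0027,-0.0101,0],"delta_rot": [0,0,0],"gripper": 0.015},
    {"xyz": [-0.0009,-0.0104,0],"delta_rot": [0,0,0],"gripper": 0.015},
    {"xyz": [0,0,0],"delta_rot": [0,0,0],"gripper": 0.015},
  ],
)

```text
time: 6.4
tool_pos: [0.503, 0.0927, 0.1056]
tcp_rot: [-2.014, -2.41, -0.003]
wrist_force: [3.8, 4.9, 3.8]
width: 0.268
```

```bash
python3 st.py
```

```text
t 6.4 pos [0.503  0.0927 0.1056] az 100.23 F [3.8 4.9 3.8] w 0.2675212830255162 tilt [ 5.e-04  2.e-03 -1.e+00]
rel shaft: along -0.0025 left -0.0585
tool-frame shift to handle grip [0.1188 0.0019 0.0005] q6 -1.62
```

Request:
arm_command(
  rows=[
    {"xyz": [0.0014,-0.0099,0],"delta_rot": [0,0,0],"gripper": 0.015},
    {"xyz": [0.0032,-0.0096,0],"delta_rot": [0,0,0],"gripper": 0.015},
    {"xyz": [0.0044,-0.0095,0],"delta_rot": [0,0,0],"gripper": 0.015},
    {"xyz": [0.006,-0.0086,0],"delta_rot": [0,0,0],"gripper": 0.015},
    {"xyz": [0.0074,-0.0074,0],"delta_rot": [0,0,0],"gripper": 0.015},
    {"xyz": [0.0086,-0.006,0],"delta_rot": [0,0,0],"gripper": 0.015},
    {"xyz": [0.0095,-0.0044,0],"delta_rot": [0,0,0],"gripper": 0.015},
    {"xyz": [0.0101,-0.0027,0],"delta_rot": [0,0,0],"gripper": 0.015},
    {"xyz": [0.0104,-0.0009,0],"delta_rot": [0,0,0],"gripper": 0.015},
    {"xyz": [0,0,0],"delta_rot": [0,0,0],"gripper": 0.015},
  ],
)

```text
time: 7.4
tool_pos: [0.4349, 0.1407, 0.1052]
tcp_rot: [2.01, 2.411, -0.002]
wrist_force: [4.3, -0.5, 3.0]
width: 0.264
```

```bash
python3 st.py
```

```text
t 7.4 pos [0.4349 0.1407 0.1052] az 100.36 F [ 4.3 -0.5  3. ] w 0.2641836399671993 tilt [ 0.0011 -0.0024 -1.    ]
rel shaft: along -0.0609 left 0.0008
tool-frame shift to handle grip [ 0.0594  0.0606 -0.0002] q6 -1.49
```

Forces are low, so I continue to complete turn 1.

Request:
arm_command(
  rows=[
    {"xyz": [0.0104,0.0012,0],"delta_rot": [0,0,0],"gripper": 0.015},
    {"xyz": [0.0101,0.003,0],"delta_rot": [0,0,0],"gripper": 0.015},
    {"xyz": [0.0095,0.0044,0],"delta_rot": [0,0,0],"gripper": 0.015},
    {"xyz": [0.0086,0.006,0],"delta_rot": [0,0,0],"gripper": 0.015},
    {"xyz": [0.0074,0.0074,0],"delta_rot": [0,0,0],"gripper": 0.015},
    {"xyz": [0.006,0.0086,0],"delta_rot": [0,0,0],"gripper": 0.015},
    {"xyz": [0.0044,0.0095,0],"delta_rot": [0,0,0],"gripper": 0.015},
    {"xyz": [0.0027,0.0101,0],"delta_rot": [0,0,0],"gripper": 0.015},
    {"xyz": [0.0009,0.0104,0],"delta_rot": [0,0,0],"gripper": 0.015},
    {"xyz": [0,0,0],"delta_rot": [0,0,0],"gripper": 0.015},
  ],
)

```text
time: 8.4
tool_pos: [0.482, 0.2119, 0.1057]
tcp_rot: [-2.011, -2.408, 0.004]
wrist_force: [-5.0, 4.2, 10.7]
width: 0.266
```

```bash
python3 st.py;python3 pic.py 6 wrist side top
```

```text
t 8.4 pos [0.482  0.2119 0.1057] az 100.25 F [-5.   4.2 10.7] w 0.26583687034887177 tilt [-4.9e-03  5.0e-04 -1.0e+00]
rel shaft: along -0.0019 left 0.0625
tool-frame shift to handle grip [-0.0021  0.0015  0.0004] q6 -1.39
```

View pics/wrist6.png

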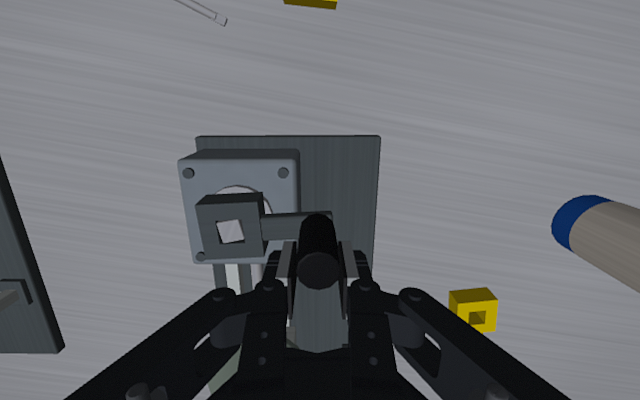

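View pics/top6.png

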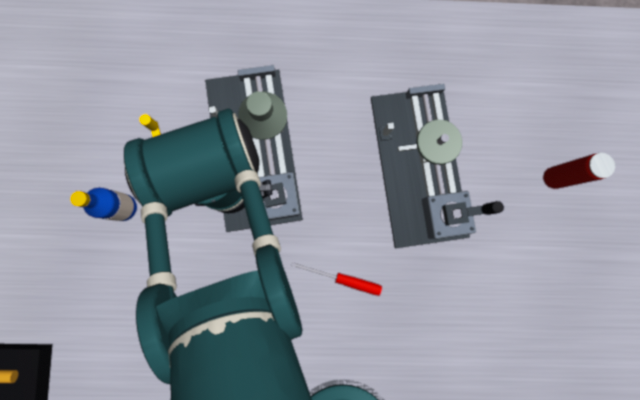

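Request:
arm_command(
  rows=[
    {"xyz": [-0.0019,0.0104,-0.0005],"delta_rot": [0,0,0],"gripper": 0.015},
    {"xyz": [-0.0032,0.0101,0],"delta_rot": [0,0,0],"gripper": 0.015},
    {"xyz": [-0.0044,0.0095,0],"delta_rot": [0,0,0],"gripper": 0.015},
    {"xyz": [-0.006,0.0086,0],"delta_rot": [0,0,0],"gripper": 0.015},
    {"xyz": [-0.0074,0.0074,0],"delta_rot": [0,0,0],"gripper": 0.015},
    {"xyz": [-0.0086,0.006,0],"delta_rot": [0,0,0],"gripper": 0.015},
    {"xyz": [-0.0095,0.0044,0],"delta_rot": [0,0,0],"gripper": 0.015},
    {"xyz": [-0.0101,0.0027,0],"delta_rot": [0,0,0],"gripper": 0.015},
    {"xyz": [-0.0104,0.0009,0],"delta_rot": [0,0,0],"gripper": 0.015},
    {"xyz": [0,0,0],"delta_rot": [0,0,0],"gripper": 0.015},
  ],
)

```text
time: 9.55
tool_pos: [0.5545, 0.1605, 0.1061]
tcp_rot: [2.014, 2.41, 0.001]
wrist_force: [4.5, 1.2, 3.6]
width: 0.264
```

```bash
python3 st.py
python3 - <<'E'
from h import *
for i in (0,6):
  for n in ("top","side"):
    c=dict(np.load(f"{n}{i}.npz")); D=c["range_z"];K=c["intrinsics"];T=c["camera_from_world"]
    v,u=np.mgrid[:400,:640]; P=np.stack([(u-K[0,2])/K[0,0]*D,-(v-K[1,2])/K[1,1]*D,-D],-1)
    W=(P-T[:3,3])@T[:3,:3]
    m=(abs(W[...,2]-.137)<.0025)&(abs(W[...,0]-.66)<.06)&(abs(W[...,1]-.18)<.05)
    p=W[m]; q=p[:,:2]-[.495,.1507]
    (cx,cy),r=cv2.minEnclosingCircle(q.astype(np.float32)); print(i,n,m.sum(), np.dot([cx,cy],[.984,.178]),np.dot([cx,cy],[-.178,.984]),r)
E
```

```text
t 9.55 pos [0.5545 0.1605 0.1061] az 100.21 F [4.5 1.2 3.6] w 0.2641894978636223 tilt [ 1.e-03 -4.e-04 -1.e+00]
rel shaft: along 0.0602 left -0.001
tool-frame shift to handle grip [ 0.0613 -0.0608  0.0007] q6 -1.51
0 top 300 0.15661904267594218 0.001453964456915855 0.024226104840636253
0 side 131 0.15674050887301563 0.0009812171906232838 0.024890726432204247
6 top 291 0.17621020973473786 0.0018648717403411872 0.023852968588471413
6 side 128 0.1755402100533247 0.001288351476192475 0.025433266535401344
```

Request:
arm_command(
  rows=[
    {"xyz": [-0.0099,-0.0006,0],"delta_rot": [0,0,0],"gripper": 0.015},
    {"xyz": [-0.0096,-0.0024,0],"delta_rot": [0,0,0],"gripper": 0.015},
    {"xyz": [-0.009,-0.0041,0],"delta_rot": [0,0,0],"gripper": 0.015},
    {"xyz": [-0.0084,-0.0058,0],"delta_rot": [0,0,0],"gripper": 0.015},
    {"xyz": [-0.0074,-0.0074,0],"delta_rot": [0,0,0],"gripper": 0.015},
    {"xyz": [-0.006,-0.0086,0],"delta_rot": [0,0,0],"gripper": 0.015},
    {"xyz": [-0.0044,-0.0095,0],"delta_rot": [0,0,0],"gripper": 0.015},
    {"xyz": [-0.0027,-0.0101,0],"delta_rot": [0,0,0],"gripper": 0.015},
    {"xyz": [-0.0009,-0.0104,0],"delta_rot": [0,0,0],"gripper": 0.015},
    {"xyz": [0,0,0],"delta_rot": [0,0,0],"gripper": 0.015},
  ],
)

```text
time: 10.55
tool_pos: [0.5051, 0.0933, 0.1057]
tcp_rot: [-2.014, -2.411, 0.0]
wrist_force: [3.4, 2.9, 4.1]
width: 0.265
```

```bash
python3 st.py
```

```text
t 10.55 pos [0.5051 0.0933 0.1057] az 100.25 F [3.4 2.9 4.1] w 0.26457607627395446 tilt [-5.e-04  1.e-04 -1.e+00]
rel shaft: along -0.0003 left -0.0583
tool-frame shift to handle grip [ 0.1186 -0.0002  0.0004] q6 -1.62
```

Request:
arm_command(
  rows=[
    {"xyz": [0.0009,-0.0104,0],"delta_rot": [0,0,0],"gripper": 0.015},
    {"xyz": [0.0027,-0.0101,0],"delta_rot": [0,0,0],"gripper": 0.015},
    {"xyz": [0.0044,-0.0095,0],"delta_rot": [0,0,0],"gripper": 0.015},
    {"xyz": [0.006,-0.0086,0],"delta_rot": [0,0,0],"gripper": 0.015},
    {"xyz": [0.0074,-0.0074,0],"delta_rot": [0,0,0],"gripper": 0.015},
    {"xyz": [0.0086,-0.006,0],"delta_rot": [0,0,0],"gripper": 0.015},
    {"xyz": [0.0095,-0.0044,0],"delta_rot": [0,0,0],"gripper": 0.015},
    {"xyz": [0.0101,-0.0027,0],"delta_rot": [0,0,0],"gripper": 0.015},
    {"xyz": [0.0104,-0.0009,0],"delta_rot": [0,0,0],"gripper": 0.015},
    {"xyz": [0,0,0],"delta_rot": [0,0,0],"gripper": 0.015},
  ],
)

```text
time: 11.55
tool_pos: [0.4354, 0.1405, 0.1054]
tcp_rot: [2.011, 2.412, -0.007]
wrist_force: [1.5, -2.8, 7.3]
width: 0.265
```

```bash
python3 st.py; python3 pic.py 7 top side
```

```text
t 11.55 pos [0.4354 0.1405 0.1054] az 100.37 F [ 1.5 -2.8  7.3] w 0.2645258461244473 tilt [-0.002 -0.004 -1.   ]
rel shaft: along -0.0604 left 0.0006
tool-frame shift to handle grip [ 0.0596  0.0601 -0.0003] q6 -1.49
```

View pics/top7.png

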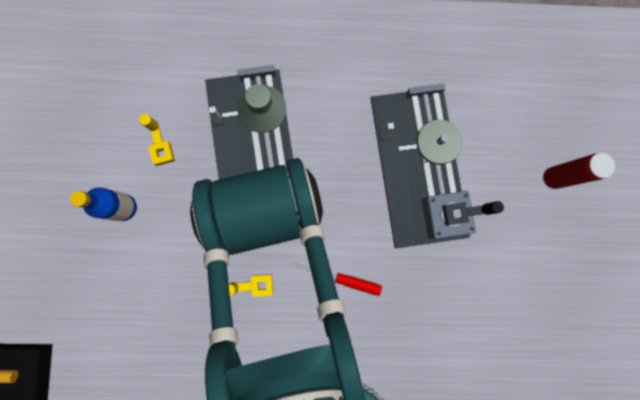

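View pics/side7.png

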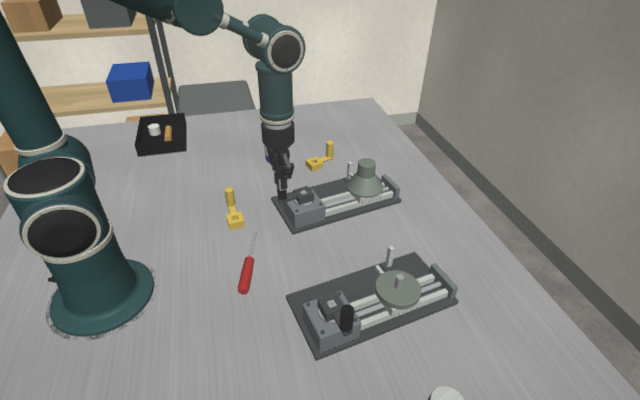

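```bash
cat > fin.py <<'E'
import sys
from h import *
i=sys.argv[1]
c=dict(np.load(f"top{i}.npz")); D=c["range_z"];K=c["intrinsics"];T=c["camera_from_world"]
v,u=np.mgrid[:400,:640]; P=np.stack([(u-K[0,2])/K[0,0]*D,-(v-K[1,2])/K[1,1]*D,-D],-1)
W=(P-T[:3,3])@T[:3,:3]; e=np.array([.984,.178]);n=np.array([-.178,.984])
q=W[...,:2]-[.4965,.152]; A=q@e;L=q@n;Z=W[...,2]
g=c["pixels"].min(-1).astype(int)
roi=(A>.12)&(A<.26)
f=roi&(L>.06)&(L<.084)&(Z>.02); print("fin",f.sum(),"z",np.median(Z[f]),"along",A[f].min(),A[f].max(),np.median(A[f]),A[f].mean())
f2=f&(Z>np.median(Z[f])-.004); print(" topface",f2.sum(),A[f2].mean())
# grey-weighted centroid in the image per column, cast to plane z
z0=np.median(Z[f2])
us=np.unique(u[f2]); out=[]
for x in us:
    vv=v[f2&(u==x)].mean(); rows=np.arange(int(vv)-5,int(vv)+6); w=np.clip(g[rows,x]-g[rows,x].min()-20,0,None)
    p=ray(c,x,(w*rows).sum()/w.sum(),z0)[:2]-[.4965,.152]; out.append(((p@e).round(4),(p@n).round(4)))
print(" fin rays",out)
h=(A>.16)&(A<.25)&(L>.085)&(L<.115)
for lo,hi,nm in [(.07,.082,'post top'),(.02,.07,'post side')]:
    m=h&(Z>lo)&(Z<hi); print(nm,m.sum(),A[m].min(),A[m].max(),A[m].mean(),L[m].mean(),Z[m].max())
m=roi&(abs(Z-.137)<.0025)&(L<.04); (cx,cy),r=cv2.minEnclosingCircle(np.c_[A[m],L[m]].astype(np.float32)); print("shade",cx,cy,r)
a=cv2.resize(c["pixels"][65:165,195:300,::-1],None,fx=6,fy=6,interpolation=cv2.INTER_CUBIC); cv2.imwrite(f"pics/fin{i}.png",a[:600])
E
python3 fin.py 0; python3 fin.py 7
```

```text
fin 57 z 0.049606134633044384 along 0.15069788759217947 0.15993660375171798 0.15389142427229494 0.15431109595139658
 topface 50 0.15472297429131512
 fin rays [(np.float64(0.1546), np.float64(0.0828)), (np.float64(0.1542), np.float64(0.0808)), (np.float64(0.1541), np.float64(0.0787)), (np.float64(0.1543), np.float64(0.0765)), (np.float64(0.1545), np.float64(0.0744)), (np.float64(0.1545), np.float64(0.0722)), (np.float64(0.1545), np.float64(0.0701)), (np.float64(0.1544), np.float64(0.068)), (np.float64(0.1542), np.float64(0.0659)), (np.float64(0.154), np.float64(0.0638)), (np.float64(0.1542), np.float64(0.0617)), (np.float64(0.1544), np.float64(0.0595))]
post top 38 0.19001325833786495 0.20243078414717133 0.19564358207764754 0.10027089197708697 0.07797571289435083
post side 67 0.18262393993056875 0.2081227128864841 0.19264653148876384 0.09888613297439491 0.06919274300156837
shade 0.15491162240505219 0.0004417544696480036 0.024225370958447456
fin 57 z 0.049496128564294965 along 0.18477710443862852 0.1937302475457983 0.18770293356947154 0.18851451418440535
 topface 45 0.18912861327585823
 fin rays [(np.float64(0.189), np.float64(0.0824)), (np.float64(0.1888), np.float64(0.0803)), (np.float64(0.1887), np.float64(0.0782)), (np.float64(0.1885), np.float64(0.0761)), (np.float64(0.1884), np.float64(0.074)), (np.float64(0.1887), np.float64(0.0718)), (np.float64(0.1889), np.float64(0.0697)), (np.float64(0.1889), np.float64(0.0675)), (np.float64(0.1888), np.float64(0.0654)), (np.float64(0.1887), np.float64(0.0633)), (np.float64(0.1886), np.float64(0.0612))]
post top 37 0.189994347672627 0.20236874043417624 0.19571964112638965 0.10030601771743455 0.07915271623521246
post side 66 0.1862061485704335 0.20545279208131742 0.19230843292177932 0.09831118727843487 0.06959179053541233
shade 0.1887657791376114 0.0010070325806736946 0.02401464432477951
```

```bash
ls pics
```

```text
crop0.png
fin0.png
fin7.png
side0.png
side1.png
side4.png
side5.png
side6.png
side7.png
top0.png
top2.png
top6.png
top7.png
wrist0.png
wrist1.png
wrist2.png
wrist3.png
wrist4.png
wrist5.png
wrist6.png
```

View pics/fin7.png

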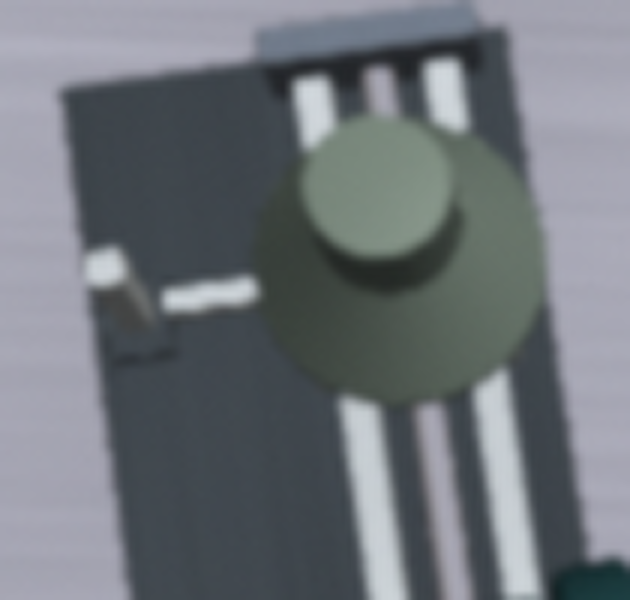

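Request:
arm_command(
  rows=[
    {"xyz": [0.0104,0.0012,-0.0003],"delta_rot": [0,0,0],"gripper": 0.015},
    {"xyz": [0.0101,0.003,0],"delta_rot": [0,0,0],"gripper": 0.015},
    {"xyz": [0.0095,0.0046,0],"delta_rot": [0,0,0],"gripper": 0.015},
    {"xyz": [0.0086,0.0062,0],"delta_rot": [0,0,0],"gripper": 0.015},
    {"xyz": [0.0074,0.0076,0],"delta_rot": [0,0,0],"gripper": 0.015},
    {"xyz": [0.006,0.0088,0],"delta_rot": [0,0,0],"gripper": 0.015},
    {"xyz": [0.0042,0.0096,0],"delta_rot": [0,0,0],"gripper": 0.015},
    {"xyz": [0.0025,0.0102,0],"delta_rot": [0,0,0],"gripper": 0.015},
    {"xyz": [0.0007,0.0104,0],"delta_rot": [0,0,0],"gripper": 0.015},
    {"xyz": [0,0,0],"delta_rot": [0,0,0],"gripper": 0.015},
  ],
)

```text
time: 12.65
tool_pos: [0.485, 0.2121, 0.1059]
tcp_rot: [-2.011, -2.408, 0.004]
wrist_force: [-3.8, 5.9, 8.3]
width: 0.268
```

```bash
python3 st.py
```

```text
t 12.65 pos [0.485  0.2121 0.1059] az 100.26 F [-3.8  5.9  8.3] w 0.268008808487544 tilt [-4.7e-03  5.0e-04 -1.0e+00]
rel shaft: along 0.0011 left 0.0623
tool-frame shift to handle grip [-0.0019 -0.0015  0.0007] q6 -1.39
```

Request:
arm_command(
  rows=[
    {"xyz": [-0.0014,0.0104,-0.0003],"delta_rot": [0,0,0],"gripper": 0.015},
    {"xyz": [-0.003,0.0101,0],"delta_rot": [0,0,0],"gripper": 0.015},
    {"xyz": [-0.0044,0.0095,0],"delta_rot": [0,0,0],"gripper": 0.015},
    {"xyz": [0,0,0],"delta_rot": [0,0,0],"gripper": 0.015},
    {"xyz": [0,0,0],"delta_rot": [0,0,0],"gripper": 0.015},
  ],
)

```text
time: 13.15
tool_pos: [0.5173, 0.2086, 0.1061]
tcp_rot: [-2.013, -2.41, 0.0]
wrist_force: [1.6, 5.7, 4.3]
width: 0.26
```

```bash
python3 st.py; python3 pic.py 8 top side wrist
```

```text
t 13.15 pos [0.5173 0.2086 0.1061] az 100.26 F [1.6 5.7 4.3] w 0.2597528635057231 tilt [-1.3e-03  8.0e-04 -1.0e+00]
rel shaft: along 0.0322 left 0.053
tool-frame shift to handle grip [ 0.0073 -0.0327  0.0009] q6 -1.41
```

View pics/top8.png

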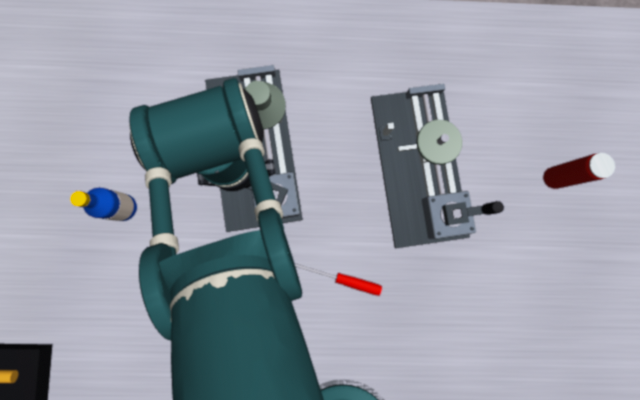

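View pics/wrist8.png

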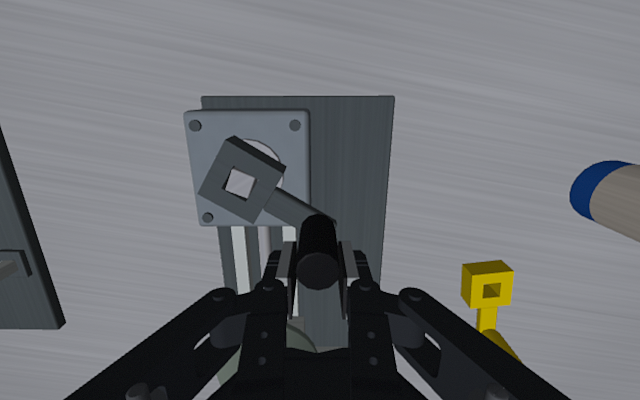

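Request:
arm_command(
  rows=[
    {"xyz": [0,0,0],"delta_rot": [0,0,0],"gripper": 0.06},
    {"xyz": [0,0,0],"delta_rot": [0,0,0],"gripper": 0.06},
    {"xyz": [0,0,0],"delta_rot": [0,0,0],"gripper": 0.06},
    {"xyz": [0,0,0],"delta_rot": [0,0,0],"gripper": 0.06},
    {"xyz": [0,0,-0.02],"delta_rot": [0,0,0],"gripper": 0.06},
    {"xyz": [0,0,-0.04],"delta_rot": [0,0,0],"gripper": 0.06},
    {"xyz": [0,0,-0.04],"delta_rot": [0,0,0],"gripper": 0.06},
    {"xyz": [0,-0.04,-0.01],"delta_rot": [0,0,0],"gripper": 0.06},
    {"xyz": [0,-0.04,0],"delta_rot": [0,0,0],"gripper": 0.06},
    {"xyz": [0,-0.02,0],"delta_rot": [0,0,0],"gripper": 0.06},
    {"xyz": [0,0,0],"delta_rot": [0,0,0],"gripper": 0.06},
  ],
)

```text
time: 14.4
tool_pos: [0.4169, 0.1896, 0.2162]
tcp_rot: [-2.013, -2.412, 0.002]
wrist_force: [-0.6, 0.7, -0.6]
width: 0.699
```

```bash
python3 st.py; python3 pic.py 9 top side wrist; python3 fin.py 9
```

```text
t 14.4 pos [0.4169 0.1896 0.2162] az 100.3 F [-0.6  0.7 -0.6] w 0.6992273831318851 tilt [-9.e-04 -5.e-04 -1.e+00]
rel shaft: along -0.0699 left 0.0522
tool-frame shift to handle grip [0.0081 0.0695 0.1108] q6 -1.38
fin 58 z 0.04970051840107585 along 0.1915481875613709 0.20107325252828456 0.19466894054452127 0.19525779091021273
 topface 47 0.1957796789152686
 fin rays [(np.float64(0.1963), np.float64(0.0836)), (np.float64(0.1959), np.float64(0.0815)), (np.float64(0.1956), np.float64(0.0794)), (np.float64(0.1954), np.float64(0.0773)), (np.float64(0.1953), np.float64(0.0752)), (np.float64(0.1955), np.float64(0.073)), (np.float64(0.1957), np.float64(0.0709)), (np.float64(0.1958), np.float64(0.0687)), (np.float64(0.1958), np.float64(0.0666)), (np.float64(0.1956), np.float64(0.0645)), (np.float64(0.1954), np.float64(0.0624)), (np.float64(0.1953), np.float64(0.0603))]
post top 38 0.19012408167269393 0.20239634329941178 0.19577644632565494 0.10011497836183447 0.07740508569990984
post side 65 0.18152433797746773 0.2009970944680253 0.19222792627206983 0.09859117745298633 0.06949844864553341
shade 0.19654059410095215 0.0006981776678003371 0.023829549551010132
```

View pics/fin9.png

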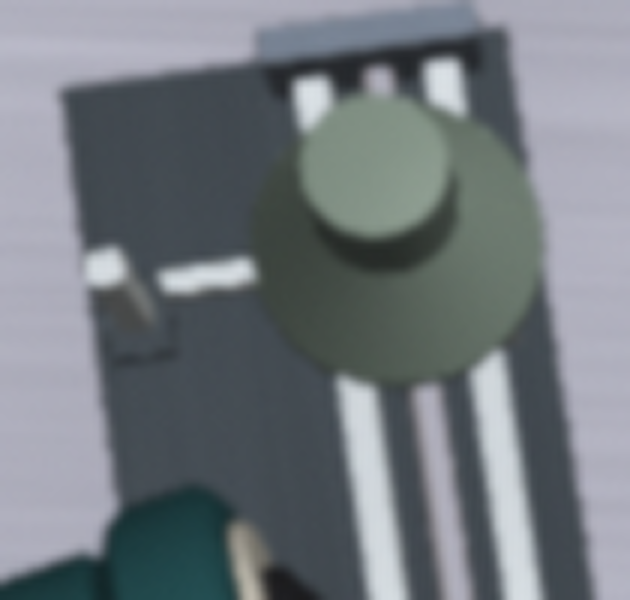

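View pics/wrist9.png

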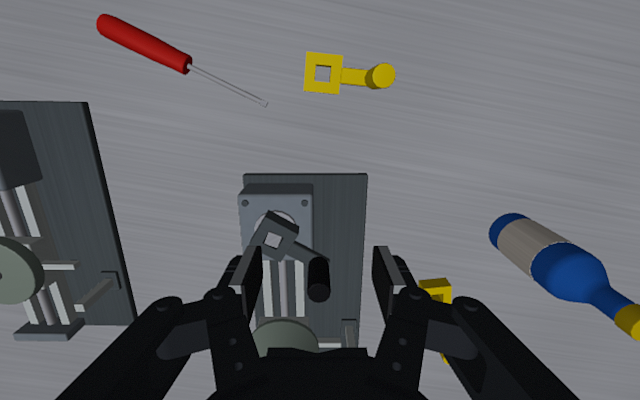

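View pics/side9.png

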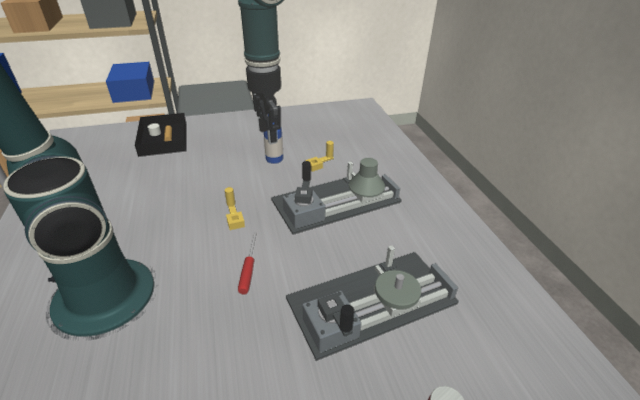

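Run:
```python
from h import *
for n,i in [("side",0),("side",9),("wrist",1),("wrist",9)]:
    c=dict(np.load(f"{n}{i}.npz")); D=c["range_z"];K=c["intrinsics"];T=c["camera_from_world"]
    v,u=np.mgrid[:400,:640]; P=np.stack([(u-K[0,2])/K[0,0]*D,-(v-K[1,2])/K[1,1]*D,-D],-1)
    W=(P-T[:3,3])@T[:3,:3]; W[D==0]=9
    d=np.hypot(W[...,0]-.4965,W[...,1]-.152)
    m=(d<.019)&(d>.0135)&(W[...,2]<.15)&(W[...,2]>.08); print(n,i,"hub top z",m.sum(),np.median(W[m][:,2]))
    q=W[...,:2]-[.4965,.152]; r=np.hypot(q[...,0],q[...,1]); m=(abs(r-.06)<.016)&(W[...,2]>.1)&(W[...,2]<.155)&(c["pixels"].max(-1)<60); print("  handle top",W[m][:,2].max() if m.any() else None, W[m].mean(0) if m.any() else None)
a=dict(np.load("top0.npz"))["pixels"];b=dict(np.load("top9.npz"))["pixels"]
print("other slide max diff",np.abs(a[80:250,370:510].astype(int)-b[80:250,370:510]).max())
```

```text
side 0 hub top z 55 0.09399870032884668
  handle top 0.14898643960491548 [0.48166982 0.20461195 0.12823663]
side 9 hub top z 65 0.09400376445335766
  handle top 0.1492489471602907 [0.51531838 0.20193688 0.12874849]
wrist 1 hub top z 543 0.09221840171164253
  handle top 0.14699716332046728 [0.47893065 0.21101121 0.13683955]
wrist 9 hub top z 373 0.0922540271519892
  handle top 0.146471688472362 [0.51141637 0.20793852 0.13215655]
other slide max diff 23
```

```bash
python3 -c "
from workcell import bot
print(bot.finish_job())"
```

```text
the job is handed in; nothing more can be done
None
```

The pointer fin on the lampshade slide now stands level with the post, and the job is handed in. I gripped that slide's crank by its black handle and wound it about 2 turns plus 30° clockwise. Then I released it and backed the arm clear, at 14.4 s on the robot's clock.

- **Alignment:** in the top view the fin lies at 195.6–195.8 mm along the rail. The post lies at 195.7–196.2 mm, depending on how it is measured, so they agree within about 0.6 mm.
- **Travel:** the carriage moved about 41 mm. That matches the 41.3 mm expected from the handle angle once the crank's play is taken off.
- **Crank:** its hub top reads the same height as at the start in both the side and wrist views (0.094 m and 0.092 m), so it is still seated on its shaft.
- **Forces:** wrist readings between moves peaked at about 13 N.
- **Other slide:** its crank was not approached and looks unmoved in the top view. The before-and-after pictures of that area differ by up to 23 grey levels, which I took for noise or shading and did not look into.

No check failed. The shade's top centre read 196.5 mm against 195.6 mm for the fin, a difference within measuring error.

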